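# Open the T-handle latched parts box on a juice-bar counter

## Robot

A 7-joint arm with a two-finger parallel gripper is mounted at the origin on the work surface. World frame = base frame: x ahead of the robot, y to its left, z up, the work surface at z = 0. Lengths are in m, angles in rad, forces in N, time in s.
With the tool pointing down it reaches from about 0.425 to 0.875 m from the base axis. Payload 8.4 kg.
Tool frame: the origin (TCP) lies midway between the tips of the shut fingers; the grasp point (between the pads) lies 19 mm behind it (r.grip_point_offset is the distance from the TCP to the grasp point, in m); z points along the fingers, y is the direction in which the jaws open and shut (so a half turn about z gives the same grasp; the last joint's range is limited). The gripper opens to 87 mm and grips with 3 to 60 N. Pads are 19 mm wide; open, the fingers measure 117 mm over their backs; the gripper's body (75 mm by 190 mm) begins 51 mm behind the grasp point.
Start: joints at [-1.24, 0.333, 0.04, 1.465, -0.013, 1.343, -0.059], TCP at [0.271, 0.591, 0.223] pointing down, gripper open.
Joint ranges: [-2.58, 2.58], [-0.38, 2.09], [-1.3, 1.39], [0.25, 2.4], [-1.5, 4.64], [0.08, 2.09], [-2.65, 2.65]. Speed limits (rad/s): [2.22, 2.22, 2.79, 2.79, 3.14, 3.14, 3.14].

## Interface

Orientations are given as a rotation vector (axis times angle).
In Python, from station import r gives the robot as it stands.
- The arm moves only by the tool carry_out, never from a script. Its argument "moves" is a list of rows, each a list of 7 numbers: the shift along the tool's x, y, z in mm, then the turn, a rotation vector about the tool's x, y, z in degrees, then the closure, from 0 (fully open) to 1 (shut). A call has 1 to 8 rows; each row is the pose to reach, as a shift and turn from the pose commanded when the call began, along the tool's axes at that moment; what a row does not reach only later rows make up. A row lasts 1/8 s, in which the tool goes at most 62.5 mm and 10.7 degrees, less where a joint would pass 70% of its speed; a pose out of reach is approached as far as the arm can. A call with a gripper value outside its range is refused whole. The fingers move at their own pace and stop on an object; "squeeze" is the grip in N (left out, the last holds). Time passes only in rows, so rows that repeat a pose let the fingers close. It gives the time, the measured TCP pose, the force and the opening at its end, in the units of the state.
- r.read_state(): the state, without advancing time (a new reading comes with each control period).
- r.grab_frame(name): name is "scene" or "top"; returns a dict with "color" (384x512x3 uint8, red, green, blue), "depth" (384x512 float32, m along the optical axis (not along the pixel's ray), 0 where there is no reading), "camera_matrix" (3x3 intrinsics, pixels), "world_from_camera" (4x4, takes a point from camera to world coordinates). Camera axes: x right, y down, z forward; pixel columns grow to the right and rows downward; lengths in m; the calibration is good to about 2 mm. A picture is of the moment at which its call begins.
- r.hand_in(): hands the job in, once; it reports no verdict.
Trained networks look in a picture, given as the dict that the camera call returned (one of the last four; its "shot" number tells which), for a name from the list of things; names that differ only in an ending like _2 or _b are one class to them, and where a whole thing is asked for, a point or a joint stands for the part that bears it (a point fixed in the world has none). Each returns a list of dicts, best first, with "conf" (0 to 1); they miss things now and then, are a little off and sometimes report something else, mostly with a low value. They report only what shows in the picture. A call takes as long as a camera call.
- r.silhouettes(picture, target): "region" (384x512 bool, what is visible of it) and "position" ([column, row] in pixels, amid what is visible of it).
- r.pinpoint(picture, target): "position" ([column, row] in pixels: a listed point, or the origin of a listed thing).
The state is a dict: "time": time; "joint_pos": joint angles; "dq": joint speeds; "tau": joint torques, N m; "ee_pos": TCP position; "tool_rot": TCP orientation; "wrist_force": force on the tool from outside, world axes, zero at the start; "ft_torque": the same for the moment, N m; "gripper_width": finger opening in m.
Only numpy, scipy, OpenCV 4.12 (cv2) and the standard library are available. Lean on these libraries where they do the work, as an engineer would, in place of code of your own. Each camera call takes 0.05 s, during which the arm holds its last target.

## Task

Open the red parts box on the counter so that its spare blade unit can be taken out: push the release button beside the sunk T-handle so that the handle pops up, turn the handle half a turn anticlockwise to free the latch, and swing the lid up until its sprung hinge takes over and it stands fully open on its stop. Then let go, and leave the blender base, glass jar, hex key and loose gasket where they are.

Things in the scene. Friction and masses are not known exactly. Their poses are not given: they have to be found in the camera images.
- red_box: Red plastic box screwed to the counter, 210 mm deep (x) by 270 mm wide (y), rim 130 mm high, with a red lid 215 mm by 278 mm on top; lid top 160 mm above the counter. Origin: centre of the underside on the counter; x points from the handle side (nearer the robot) to the hinge side, y to the left seen from the robot, z up. Small feet stand out 21 mm at the two y ends.
- lid_hinge (a point): Middle of the lid's hinge line: on the box's far (+x) top edge, 105 mm from the box centre and 130 mm above the counter. Axes as the box's; the hinge runs along y. It does not move.
- lid (a joint): Lid angle, rad: 0 shut; grows as the near edge swings up and away from the robot; stop at 1.35. Held shut until the T-handle is turned about 145 deg; forcing does not help. Sprung, damped hinge: below about 0.42 rad it sinks gently shut if let go (1 to 4 N at the handle lifts it), beyond about 0.55 it rises by itself to the stop within some 3 s.
- button_top (a point): Middle of the top of the black round release button, 22 mm across, on the lid's steel plate, 76 mm to the box's +y side of the T-handle's axis; it stands 8 mm above the plate (top 171 mm above the counter). Axes as the lid's, z out of the lid.
- button (a joint): How far the button is pushed in, m: 0 out, 0.006 fully in. Sprung: about 3 N starts it, 6 N frees the handle (at about 4 mm), 7 N holds it fully in. It springs back.
- latch_plate (a point): Point on top of the lid's flat steel latch plate (72 mm along x, 162 mm along y) where the T-handle's turning axis comes through it: 163 mm above the counter, midway across the lid, 150 mm from the hinge line. Axes as the lid's, z out of the lid, y towards the button. The T-handle's 26 x 108 mm pocket is sunk in the plate around it. Moves with the lid.
- handle (a point): Centre of the T-handle's black round bar (16 mm diameter, 92 mm long), on its turning axis. y along the bar, z out of the lid. Sunk, the bar lies along the box's y with its top flush with the plate (centre 155 mm above the counter): it cannot be gripped. Popped out, its centre is 28 mm above the plate (191 mm up), on a 14 mm stem under its middle; a small lug hangs under one end.
- t_pop (a joint): How far the T-handle has popped out, m: 0 sunk and caught, 0.036 fully out. Its spring throws it out by itself when the button is pushed and holds it out with about 5 N.
- t_turn (a joint): Turn of the T-handle, rad: 0 latched, grows anticlockwise seen from above the lid, stop at 3.14. It can turn only when popped out; it is stiff (about 0.12 N m) and stays where it is left. The latch is free from about 2.5 on.
- blender: Silver blender motor base without its jug, about 170 x 180 mm and 180 mm high, black knob on its front; origin: centre of the underside. To be left alone.
- jar: Closed glass jar with a steel lid, 96 mm across, 165 mm high; origin: centre of the underside. To be left alone.
- hex_key: L-shaped steel hex key lying flat, 160 mm by 60 mm, 11 mm thick; origin: middle of the long arm, underside. To be left alone.
- gasket: Loose grey silicone ring lying flat, 112 mm across, 7 mm thick; origin: centre of the underside. To be left alone.

How it is judged:
By the outcome, as a careful person would: the job done as asked, in the order asked, and still so for the second after the job is handed in, with the robot touching nothing.
It also fails if it takes over 67 s, if anything falls off the work surface, if the arm or the gripper's body presses on something with over 40 N, if the wrist force passes 120 N, or if a joint passes its speed limit or range.

## Working session

There is one attempt and no reset: what is moved stays moved. The work goes in short steps, Python scripts to look and compute and a tool call to move; the robot and the scene stay as the last step left them, time stands still between calls to the robot, and variables do not carry over. Pictures are saved under pics/ and viewed, and the job is handed in when it is done.

Besides the shell and the picture viewer there is one more tool, called as name(argument=value, ...) on one line, values as JSON. carry_out: Moves the arm, as the interface text tells. Its arguments: {"type":"object","properties":{"moves":{"type":"array"},"squeeze":{"type":"number"}},"required":["moves"]}

```bash
mkdir -p pics; ls
cat > h.py <<'E'
import numpy as np, cv2
from station import r
from scipy.spatial.transform import Rotation as R
def save(p,n): cv2.imwrite('pics/'+n+'.png',cv2.cvtColor(p['color'],cv2.COLOR_RGB2BGR))
def w(p,uv,z=None,win=2):
    K=p['camera_matrix'];T=p['world_from_camera'];u,v=uv
    ray=np.linalg.inv(K)@[u,v,1]
    if z is None:
        a=p['depth'][int(round(v))-win:int(round(v))+win+1,int(round(u))-win:int(round(u))+win+1];a=a[a>0]
        d=np.median(a); c=ray*d
        return T[:3,:3]@c+T[:3,3]
    d=T[:3,:3]@ray; return T[:3,3]+d*(z-T[2,3])/d[2]
E
python3 - <<'E'
from h import *
for n in ['scene','top']:
    p=r.grab_frame(n); save(p,n+'0'); print(n,p['world_from_camera'].round(3).tolist())
    for t,z in [('button_top',.171),('latch_plate',.163),('handle',.155),('lid_hinge',.13),('red_box',0),('blender',0),('jar',0),('gasket',0),('hex_key',0)]:
        for d in r.pinpoint(p,t)[:1]: print(t,d['conf'],np.round(d['position']),'z-plane',w(p,d['position'],z).round(4),'depth',w(p,d['position']).round(4))
s=r.read_state(); print(s)
E
```

```text
pics
scene [[0.474, 0.607, -0.638, 1.354], [0.88, -0.332, 0.338, -0.428], [-0.006, -0.722, -0.692, 1.029], [0.0, 0.0, 0.0, 1.0]]
button_top 0.72 [386. 186.] z-plane [0.744  0.3367 0.171 ] depth [0.6828 0.4134 0.085 ]
latch_plate 0.78 [297. 166.] z-plane [0.5356 0.1584 0.163 ] depth [0.5358 0.1583 0.1632]
handle 0.68 [301. 168.] z-plane [0.5414 0.1673 0.155 ] depth [0.5484 0.1621 0.1625]
lid_hinge 0.68 [310. 205.] z-plane [0.6705 0.1189 0.13  ] depth [0.6761 0.1144 0.1373]
red_box 0.92 [295. 210.] z-plane [0.5669 0.1397 0.    ] depth [0.6703 0.0651 0.1352]
blender 0.8 [387. 186.] z-plane [0.628  0.4898 0.    ] depth [0.6865 0.4159 0.0828]
jar 0.66 [110. 315.] z-plane [ 0.6587 -0.5044  0.    ] depth [ 0.7016 -0.4997  0.0635]
gasket 0.46 [330. 157.] z-plane [0.3967 0.4086 0.    ] depth [0.5476 0.2766 0.1623]
hex_key 0.7 [113. 223.] z-plane [ 0.3322 -0.4124  0.    ] depth [ 0.3391 -0.4125  0.007 ]
top [[-0.007, -0.994, 0.105, 0.37], [-1.0, 0.008, 0.006, 0.011], [-0.007, -0.105, -0.994, 1.412], [0.0, 0.0, 0.0, 1.0]]
button_top 0.53 [185. 182.] z-plane [0.5492 0.2363 0.171 ] depth [0.5492 
[... 684 characters left out ...]
.3156 -0.4046  0.0023]
{'time': 1.0, 'joint_pos': array([-1.24018346,  0.33320528,  0.03988457,  1.46534875, -0.01342013,
        1.34330656, -0.0585003 ]), 'dq': array([-0.00011148, -0.00089854,  0.00079824, -0.00018308, -0.00028649,
       -0.00046789, -0.00168029]), 'tau': array([ 4.53580496e-04, -6.56127691e+01,  1.33302882e+00, -4.04068244e+01,
       -5.99788525e-02,  3.49225639e-02,  9.46448552e-06]), 'ee_pos': array([0.2708471 , 0.59087494, 0.22256737]), 'tool_rot': array([-6.69987642e-01, -3.06928632e+00, -4.14789331e-06]), 'wrist_force': array([ 0.57009674,  0.21910176, -0.00821326]), 'ft_torque': array([-0.05213377,  0.07316617, -0.00530074]), 'gripper_width': 0.08723084862433461}
```

Run:
```python
import cv2
a=cv2.imread('pics/scene0.png');b=cv2.imread('pics/top0.png')
cv2.imwrite('pics/s0x.png',cv2.resize(a[90:290,220:440],None,fx=3,fy=3)[:600])
cv2.imwrite('pics/t0x.png',cv2.resize(b[110:260,90:290],None,fx=4,fy=4))
```

```text
(no output)
```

View pics/scene0.png

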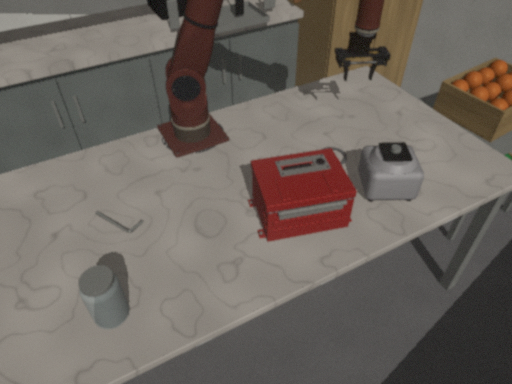

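View pics/t0x.png

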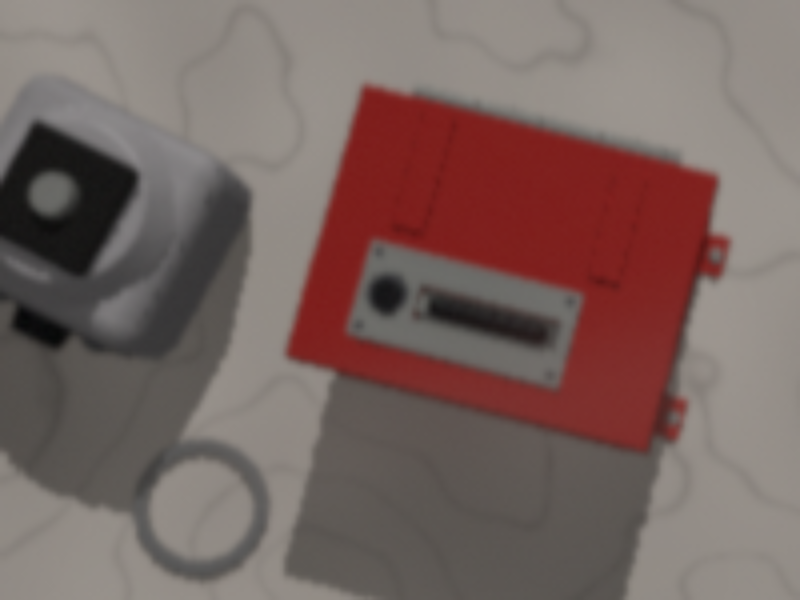

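View pics/top0.png

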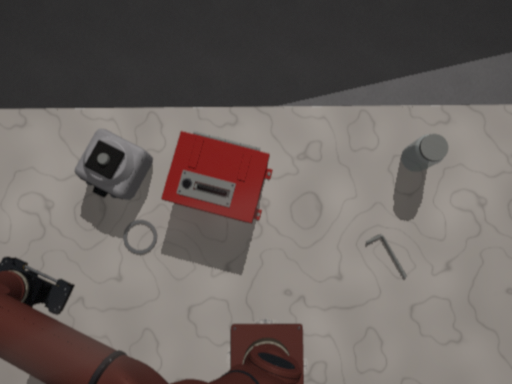

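Run:
```python
from h import *
p=r.grab_frame('top')
hsv=cv2.cvtColor(p['color'],cv2.COLOR_RGB2HSV)
K=p['camera_matrix'];T=p['world_from_camera']
v,u=np.mgrid[:384,:512]
d=p['depth']; c=np.stack([(u-K[0,2])/K[0,0]*d,(v-K[1,2])/K[1,1]*d,d],-1)
P=c@T[:3,:3].T+T[:3,3]
m=(d>0)&(P[...,2]>.145)&(P[...,2]<.175)&(P[...,0]>.4)&(P[...,0]<.72)&(P[...,1]>-.05)&(P[...,1]<.33)
n,l,st,_=cv2.connectedComponentsWithStats(m.astype(np.uint8)); k=1+np.argmax(st[1:,4]); m=l==k
rect=cv2.minAreaRect((P[m][:,:2]*1000).astype(np.float32)); print('lid',rect, np.median(P[m][:,2]))
pts={}
for n,uv,z in [('button',(186.4,183.1),.171),('pocket',(211.4,189.1),.163),('platec',(205.9,187.8),.163)]:
    pts[n]=w(p,uv,z); print(n,pts[n].round(4),w(p,uv).round(4))
d=pts['button']-pts['pocket'];print(np.hypot(*d[:2]),np.degrees(np.arctan2(-d[0],d[1])))
ax=-np.radians(0)
for n,z in [('button_top',.171),('latch_plate',.163)]:
    for q in r.pinpoint(p,n)[:2]:print(n,q['conf'],q['position'],w(p,q['position'],z))
p2=r.grab_frame('scene')
for n,z in [('button_top',.171),('latch_plate',.163)]:
    for q in r.pinpoint(p2,n)[:3]:print(n,q['conf'],q['position'],w(p2,q['position'],z))
# scene button: dark blob
a=cv2.resize(p2['color'][140:190,260:350],None,fx=8,fy=8,interpolation=cv2.INTER_CUBIC)
cv2.imwrite('pics/b1.png',a[:,:,::-1])
s=r.read_state();print(R.from_rotvec(s['tool_rot']).as_matrix().round(3))
```

```text
lid ((570.7196655273438, 149.3896484375), (278.3029479980469, 216.10580444335938), 74.7478256225586) 0.1610558841155214
button [0.5465 0.2327 0.171 ] [0.5465 0.2327 0.1714]
pocket [0.5292 0.1602 0.163 ] [0.5293 0.1603 0.1621]
platec [0.5332 0.1764 0.163 ] [0.5332 0.1764 0.1634]
0.0745930220823891 -13.419440517214756
button_top 0.36 [186.7, 178.4] [0.56047201 0.23201446 0.171     ]
button_top 0.3 [211.7, 190.8] [0.52318668 0.15832878 0.171     ]
latch_plate 0.93 [215.8, 190.5] [0.52496778 0.14719217 0.163     ]
button_top 0.47 [321.8, 157.2] [0.54348332 0.24510234 0.171     ]
latch_plate 0.85 [296.0, 165.1] [0.52894705 0.15741827 0.163     ]
latch_plate 0.64 [298.5, 210.2] [0.69748117 0.05894895 0.163     ]
[[-0.909  0.417 -0.   ]
 [ 0.417  0.909 -0.   ]
 [-0.    -0.    -1.   ]]
```

View pics/b1.png

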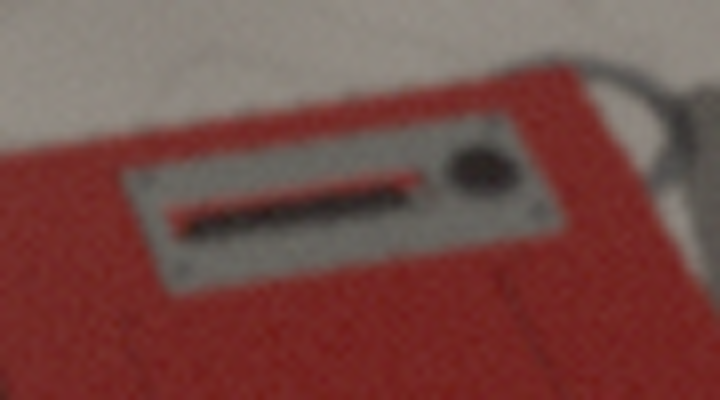

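```bash
cat >> h.py <<'E'
PSI=np.radians(-15.25); BX=np.array([np.cos(PSI),np.sin(PSI),0]);BY=np.array([-np.sin(PSI),np.cos(PSI),0]);Z=np.array([0,0,1.])
H=np.array([.528,.161,.163]); BT=H+.076*BY+.008*Z; HG=H+.150*BX+[0,0,-.033]
def tool(yaw,tilt=0):
    "tool y at world azimuth BXazim+yaw(deg); tilt rad about hinge (lid angle)"
    a=PSI+np.radians(yaw); y=np.array([np.cos(a),np.sin(a),0]); z=-Z; x=np.cross(y,z)
    M=np.stack([x,y,z],1)
    return R.from_rotvec(tilt*BY).as_matrix()@M   # +rot about BY: -x->+z
def rel(P,M,st=None):
    s=st or r.read_state(); R0=R.from_rotvec(s['tool_rot']).as_matrix()
    d=R0.T@(np.array(P)-s['ee_pos'])*1000; rv=np.degrees(R.from_matrix(R0.T@M).as_rotvec())
    print('row',np.r_[d,rv].round(1).tolist())
def show():
    s=r.read_state(); print('t',s['time'],'tcp',s['ee_pos'].round(4),'F',s['wrist_force'].round(2),'w',round(s['gripper_width'],4),'q',s['joint_pos'].round(3)); return s
E
python3 - <<'E'
from h import *
s=show()
print(BT,HG, R.from_rotvec(.3*BY).apply(-BX))
rel([.29,.57,.27],R.from_rotvec(s['tool_rot']).as_matrix())
rel(BT+[0,0,.06],tool(0))
E
```

```text
t 1.3 tcp [0.2709 0.5908 0.2225] F [ 0.03  0.56 -0.02] w 0.0869 q [-1.24   0.333  0.04   1.465 -0.013  1.343 -0.059]
[0.54799037 0.23432384 0.171     ] [0.6727181  0.12154532 0.13      ] [-0.92169653  0.25128332  0.29552021]
row [-26.1, -11.0, -47.5, 0.0, 0.0, 0.0]
row [-400.5, -208.6, -8.5, -0.0, 0.0, 80.6]
```

carry_out(moves=[[0,0,-45,0,0,0,1],[-57,-30,-45,0,0,10,1],[-114,-60,-40,0,0,20,1],[-171,-90,-35,0,0,30,1],[-228,-120,-30,0,0,40,1],[-285,-150,-20,0,0,50,1],[-342,-178,-10,0,0,60,1],[-400,-208,-8,0,0,70,1]], squeeze=40)

```text
time: 2.3
ee_pos: [0.539, 0.2456, 0.231]
tool_rot: [-2.315, -2.124, 0.0]
wrist_force: [1.0, 0.3, 0.2]
gripper_width: 0.0148
```

Run:
```python
from h import *
s=show(); rel(BT+[0,0,.03],tool(0))
```

```text
t 2.3 tcp [0.539  0.2456 0.231 ] F [0.96 0.26 0.23] w 0.0148 q [-0.858  0.217  0.419  1.617 -0.091  1.326 -0.511]
row [-10.4, 9.9, 30.0, -0.0, -0.0, 10.3]
```

carry_out(moves=[[0,0,0,0,0,10,1],[0,0,0,0,0,10,1],[0,0,0,0,0,10,1]])

```text
time: 2.68
ee_pos: [0.5377, 0.2483, 0.2313]
tool_rot: [-2.48, -1.928, -0.0]
wrist_force: [0.3, 0.1, -0.1]
gripper_width: 0.0007
```

Run:
```python
from h import *
s=show(); rel(BT+[0,0,.02],tool(0))
p=r.grab_frame('scene'); save(p,'s1')
cv2.imwrite('pics/s1x.png',cv2.resize(p['color'][90:240,240:440],None,fx=4,fy=4,interpolation=cv2.INTER_CUBIC)[:,:,::-1])
```

```text
t 2.675 tcp [0.5377 0.2483 0.2313] F [ 0.33  0.11 -0.12] w 0.0007 q [-0.876  0.218  0.435  1.618 -0.095  1.327 -0.676]
row [-11.0, 13.5, 40.3, -0.0, -0.0, 1.0]
```

View pics/s1x.png

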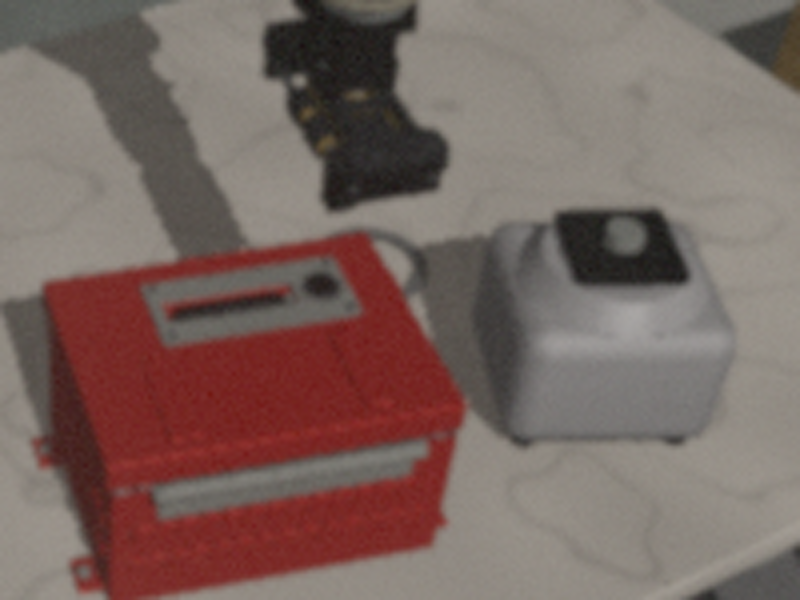

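carry_out(moves=[[-6,7,20,0,0,1,1],[-11,13.5,40,0,0,1,1],[-11,13.5,40,0,0,1,1],[-11,13.5,40,0,0,1,1]])

```text
time: 3.22
ee_pos: [0.5485, 0.2341, 0.1921]
tool_rot: [-2.501, -1.901, -0.001]
wrist_force: [0.8, -0.5, -0.6]
gripper_width: 0.0004
```

Run:
```python
from h import *
s=show(); rel(BT+[0,0,.0],tool(0))
p=r.grab_frame('scene'); save(p,'s2'); print(w(p,(319.8,161.0),.171))
K=p['camera_matrix'];T=np.linalg.inv(p['world_from_camera'])
def proj(X): c=K@(T[:3,:3]@X+T[:3,3]); return c[:2]/c[2]
print(proj(s['ee_pos']),proj(BT))
cv2.imwrite('pics/s2x.png',cv2.resize(p['color'][90:240,240:440],None,fx=4,fy=4,interpolation=cv2.INTER_CUBIC)[:,:,::-1])
```

```text
t 3.225 tcp [0.5485 0.2341 0.1921] F [ 0.77 -0.46 -0.64] w 0.0004 q [-0.85   0.252  0.444  1.662 -0.113  1.252 -0.653]
row [0.1, -0.5, 21.1, 0.0, -0.0, -0.3]
[0.55595841 0.228732   0.171     ]
[320.51126574 153.99154378] [319.8193998  159.03575505]
```

View pics/s2x.png

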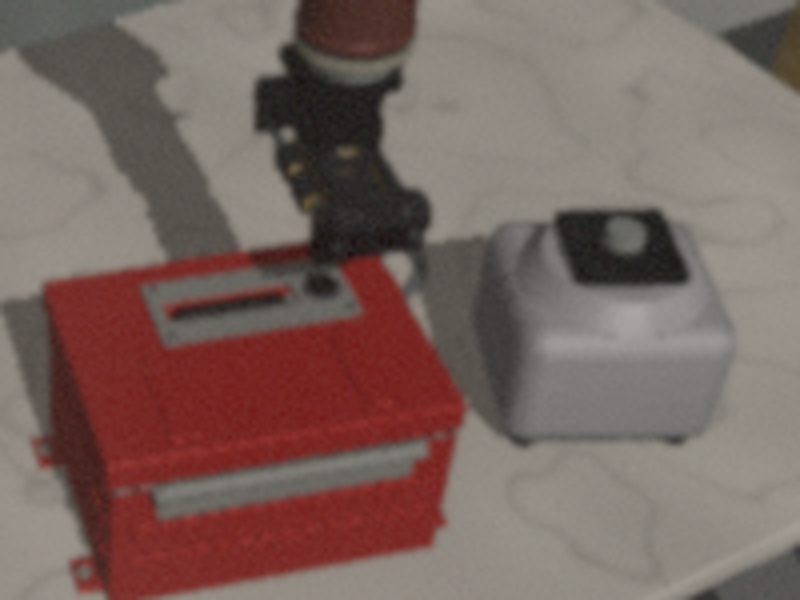

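carry_out(moves=[[1,1.5,10,0,0,0,1],[1,1.5,18,0,0,0,1],[1,1.5,22,0,0,0,1],[1,1.5,24,0,0,0,1],[1,1.5,24,0,0,0,1]])

```text
time: 3.9
ee_pos: [0.55, 0.2338, 0.1675]
tool_rot: [-2.502, -1.899, 0.0]
wrist_force: [-3.0, 0.1, 5.4]
gripper_width: 0.0009
```

Run:
```python
from h import *
s=show()
```

```text
t 3.9 tcp [0.55   0.2338 0.1675] F [-3.04  0.14  5.44] w 0.0009 q [-0.844  0.274  0.442  1.689 -0.125  1.207 -0.645]
```

Contact on the button (5.4 N at about 3.5 mm). I'll press a little further.

carry_out(moves=[[0,0,1.5,0,0,0,1],[0,0,2.5,0,0,0,1],[0,0,2.5,0,0,0,1]])

```text
time: 4.28
ee_pos: [0.5501, 0.2339, 0.1653]
tool_rot: [-2.502, -1.899, 0.0]
wrist_force: [-2.8, 0.4, 7.1]
gripper_width: 0.0007
```

Run:
```python
from h import *
s=show()
p=r.grab_frame('scene'); save(p,'s3')
cv2.imwrite('pics/s3x.png',cv2.resize(p['color'][90:240,240:440],None,fx=4,fy=4,interpolation=cv2.INTER_CUBIC)[:,:,::-1])
```

```text
t 4.275 tcp [0.5501 0.2339 0.1653] F [-2.8   0.45  7.12] w 0.0007 q [-0.843  0.276  0.441  1.691 -0.126  1.202 -0.644]
```

View pics/s3x.png

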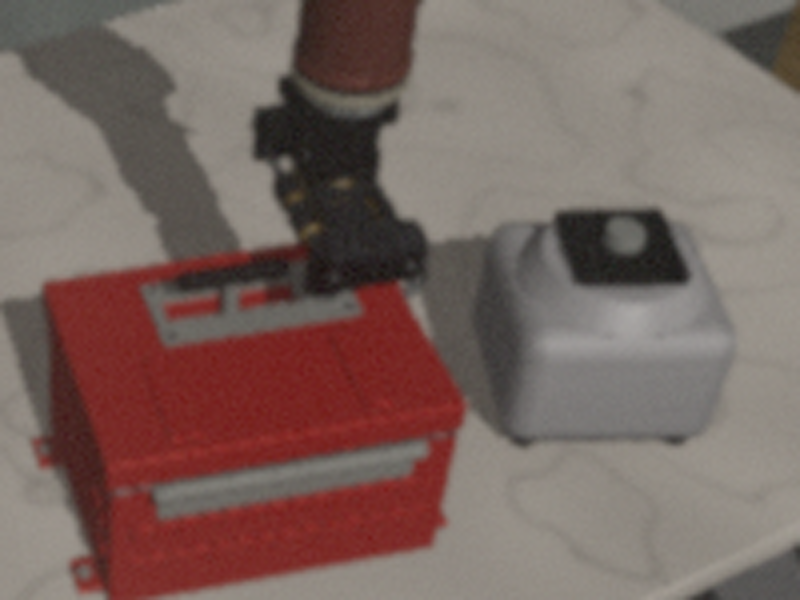

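Run:
```python
from h import *
s=show()
rel(H+[0,0,.07],tool(0)); rel(H+[0,0,.01],tool(0))
```

```text
t 4.325 tcp [0.55   0.2339 0.1653] F [-3.4  -0.9   6.51] w 0.0003 q [-0.843  0.276  0.441  1.691 -0.126  1.202 -0.644]
row [-76.1, -1.6, -67.7, -0.0, -0.0, -0.4]
row [-76.1, -1.6, -7.7, -0.0, -0.0, -0.4]
```

carry_out(moves=[[0,0,-30,0,0,0,1],[0,0,-70,0,0,0,0.6],[-38,-1,-70,0,0,0,0.4],[-76,-1.5,-70,0,0,0,0.4],[-76,-1.5,-70,0,0,0,0.4],[-76,-1.5,-70,0,0,0,0.4]])

```text
time: 5.08
ee_pos: [0.5283, 0.1616, 0.2348]
tool_rot: [-2.502, -1.899, -0.0]
wrist_force: [0.6, 0.7, -0.1]
gripper_width: 0.0421
```

Run:
```python
from h import *
s=show()
rel(H+[0,0,.01],tool(0))
for n in ['top','scene']:
    p=r.grab_frame(n); save(p,n+'4')
    for q in r.pinpoint(p,'handle')[:2]: print(q['conf'],q['position'],w(p,q['position'],.191))
    for q in r.silhouettes(p,'handle')[:2]:
        ys,xs=np.where(q['region']); print('sil',q['conf'],len(xs),q['position'],w(p,(xs.mean(),ys.mean()),.196),xs.min(),xs.max())
    b=[(90,240),(110,130)][n=='top']
    cv2.imwrite('pics/%s4x.png'%n,cv2.resize(p['color'][b[0]:b[0]+150,b[1]:b[1]+200],None,fx=4,fy=4,interpolation=cv2.INTER_CUBIC)[:,:,::-1])
```

```text
t 5.075 tcp [0.5283 0.1616 0.2348] F [ 0.62  0.66 -0.05] w 0.0421 q [-0.813  0.128  0.481  1.709 -0.062  1.32  -0.592]
row [-0.7, -0.1, 61.8, -0.0, -0.0, -0.4]
0.37 [212.7, 186.3] [0.5337719  0.15312643 0.191     ]
0.57 [299.4, 160.5] [0.54221378 0.15941428 0.191     ]
sil 0.7 173 [297.2, 157.7] [0.53752061 0.15543347 0.196     ] 284 312
```

View pics/scene4x.png

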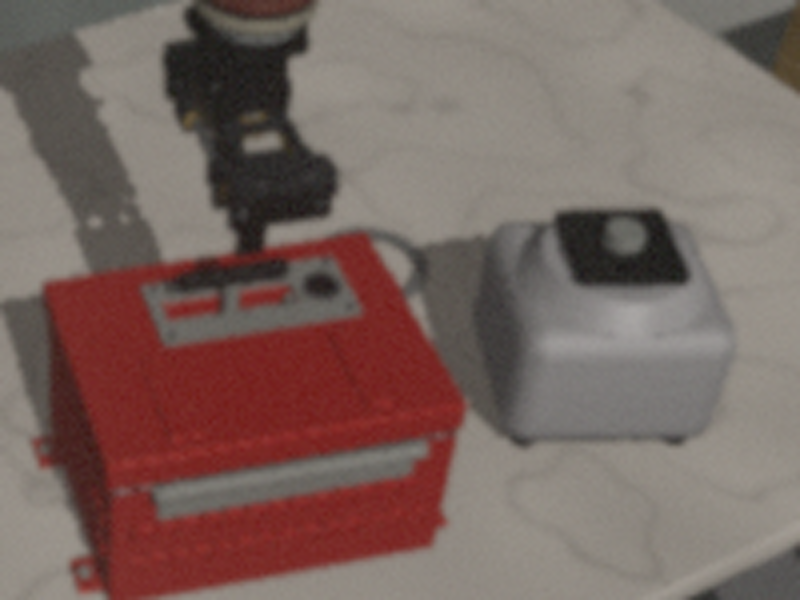

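View pics/top4x.png

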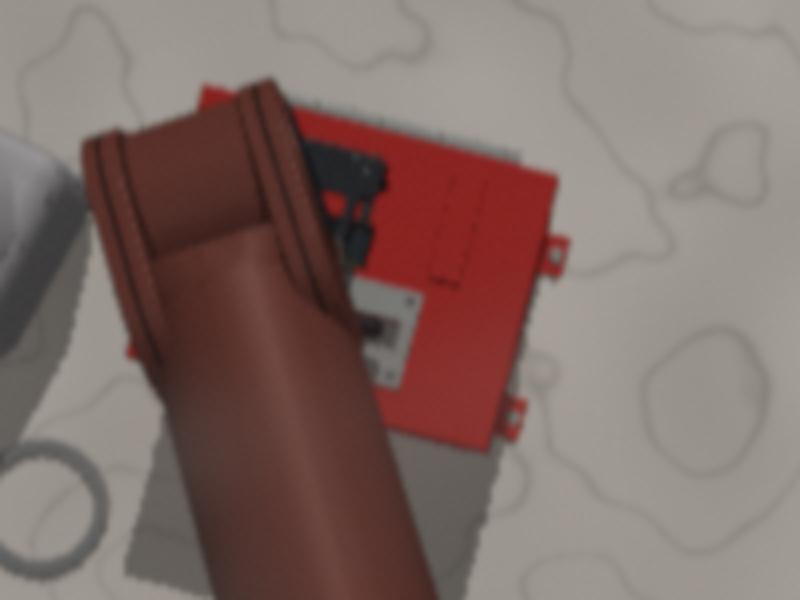

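Run:
```python
from h import *
p=r.grab_frame('scene')
K=p['camera_matrix'];T=p['world_from_camera']
v,u=np.mgrid[:384,:512]; d=p['depth']
P=np.stack([(u-K[0,2])/K[0,0]*d,(v-K[1,2])/K[1,1]*d,d],-1)@T[:3,:3].T+T[:3,3]
Ti=np.linalg.inv(T)
def proj(X): c=K@(Ti[:3,:3]@X+Ti[:3,3]); return (c[:2]/c[2]).round(1)
L=(P-H)@np.stack([BX,BY,Z],1)   # box coords rel to latch plate
m=(d>0)&(abs(L[...,2])<.012)&(abs(L[...,0]-.04)<.16)&(abs(L[...,1])<.2)
n,l,st,_=cv2.connectedComponentsWithStats(m.astype(np.uint8));k=1+np.argmax(st[1:,4]);m=l==k
rect=cv2.minAreaRect((P[m][:,:2]*1000).astype(np.float32)); print('lid',rect,np.median(P[m][:,2]))
b=(d>0)&(L[...,2]>.02)&(L[...,2]<.045)&(abs(L[...,0])<.04)&(abs(L[...,1])<.055)
print('bar pts box-rel', b.sum()); 
for yy in np.arange(-.05,.05,.01):
    q=b&(L[...,1]>yy)&(L[...,1]<yy+.01)
    if q.sum(): print(round(yy,3),q.sum(),L[q].mean(0).round(4),L[q][:,2].max().round(3))
print('proj bar ends',proj(H+.028*Z-.046*BY),proj(H+.028*Z+.046*BY),proj(H+.028*Z))
C=np.array([.5707,.1494,.16])
print('lid corners',[proj(C+a*.1075*BX+c*.139*BY).tolist() for a in(-1,1) for c in(-1,1)])
```

```text
lid ((571.647216796875, 148.63658142089844), (280.01953125, 222.7910614013672), 75.21658325195312) 0.1612980161509298
bar pts box-rel 148
-0.05 9 [ 0.0036 -0.0427  0.0311] 0.035
-0.04 17 [ 0.0054 -0.0353  0.0333] 0.038
-0.03 16 [ 0.0063 -0.0251  0.033 ] 0.037
-0.02 18 [ 0.0051 -0.0148  0.0327] 0.039
-0.01 16 [ 0.0063 -0.0046  0.0323] 0.038
0.0 16 [0.006  0.0045 0.0331] 0.04
0.01 14 [0.0058 0.015  0.0332] 0.037
0.02 16 [0.0064 0.0243 0.0336] 0.039
0.03 17 [0.0049 0.0353 0.033 ] 0.038
0.04 9 [0.0054 0.0455 0.0271] 0.032
proj bar ends [283.2 160. ] [311.4 155.6] [297.4 157.8]
lid corners [[249.7, 159.4], [331.1, 146.9], [266.0, 206.4], [356.7, 190.6]]
```

The depth points confirm the bar is centred at H to within about 1 mm. I'll descend and grip it.

carry_out(moves=[[-0.5,0,25,0,0,0,0.4],[-0.5,0,50,0,0,0,0.4],[-0.5,0,61,0,0,0,0.4],[-0.5,0,61,0,0,0,1],[-0.5,0,61,0,0,0,1],[-0.5,0,61,0,0,0,1],[-0.5,0,61,0,0,0,1]], squeeze=45)

```text
time: 6.3
ee_pos: [0.5285, 0.1606, 0.1744]
tool_rot: [2.503, 1.899, 0.001]
wrist_force: [0.3, 0.1, 0.2]
gripper_width: 0.0204
```

Run:
```python
from h import *
s=show(); print(s['ft_torque'])
rel(H+[0,0,.01],tool(0));rel(H+[0,0,.01],tool(90))
```

```text
t 6.3 tcp [0.5285 0.1606 0.1744] F [0.31 0.14 0.21] w 0.0204 q [-0.803  0.171  0.48   1.791 -0.085  1.198 -0.571]
[-0.09962057  0.09555086  0.05378773]
row [0.3, -0.6, 1.4, 0.0, -0.0, -0.4]
row [0.3, -0.6, 1.4, 0.1, -0.0, -90.4]
```

Still closing (20 mm). I'll wait a little, then turn.

carry_out(moves=[[0,0,0,0,0,0,1],[0,0,0,0,0,0,1],[0,0,0,0,0,-5,1],[0,0,0,0,0,-10,1]])

```text
time: 6.8
ee_pos: [0.5298, 0.1601, 0.1744]
tool_rot: [2.324, 2.111, 0.004]
wrist_force: [6.3, -0.3, -2.8]
gripper_width: 0.0145
```

Run:
```python
from h import *
s=show(); print(s['ft_torque'])
rel(H+[0,0,.01],tool(90))
```

```text
t 6.8 tcp [0.5298 0.1601 0.1744] F [ 6.28 -0.33 -2.77] w 0.0145 q [-0.787  0.171  0.463  1.79  -0.081  1.196 -0.397]
[-0.13601831 -1.29074051 -0.17750511]
row [0.7, -1.9, 1.4, 0.2, 0.1, -80.3]
```

carry_out(moves=[[0,0,0,0,0,-10,1],[0,0,0,0,0,-20,1],[0,0,0,0,0,-30,1],[0,0,0,0,0,-40,1],[0,0,0,0,0,-50,1],[0,0,0,0,0,-60,1],[0,0,0,0,0,-70,1],[0,0,0,0,0,-80,1]])

```text
time: 7.8
ee_pos: [0.5302, 0.1604, 0.1745]
tool_rot: [0.419, 3.109, 0.002]
wrist_force: [8.4, 1.2, -3.1]
gripper_width: 0.0146
```

Run:
```python
from h import *
s=show(); print(s['ft_torque'])
rel(H+[0,0,.01],tool(90))
p=r.grab_frame('scene'); save(p,'s5')
cv2.imwrite('pics/s5x.png',cv2.resize(p['color'][90:240,240:440],None,fx=4,fy=4,interpolation=cv2.INTER_CUBIC)[:,:,::-1])
```

```text
t 7.8 tcp [0.5302 0.1604 0.1745] F [ 8.43  1.24 -3.1 ] w 0.0146 q [-0.672  0.167  0.333  1.785 -0.058  1.196  0.98 ]
[ 0.14819644 -1.89515039 -0.13544637]
row [2.3, -0.0, 1.5, 0.1, 0.2, -0.1]
```

View pics/s5x.png

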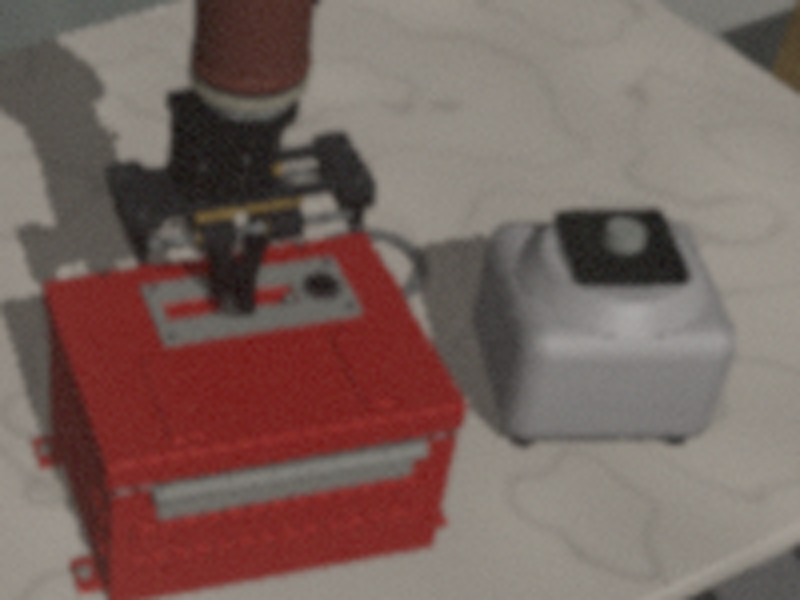

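carry_out(moves=[[0,0,0,0,0,0,0.4],[0,0,0,0,0,0,0.4],[0,0,0,0,0,0,0.4],[2,0,-10,0,0,0,0.4],[2,0,-45,0,0,0,0.4],[2,0,-45,0,0,10,0.4],[2,0,-45,0,0,20,0.4],[2,0,-45,0,0,30,0.4]])

```text
time: 8.85
ee_pos: [0.5263, 0.1611, 0.2197]
tool_rot: [1.226, 2.892, 0.001]
wrist_force: [-0.3, 0.6, 0.2]
gripper_width: 0.052
```

carry_out(moves=[[0,0,0,0,0,10,0.4],[0,0,0,0,0,20,0.4],[0,0,0,0,0,30,0.4],[0,0,0,0,0,40,0.4],[0,0,0,0,0,50,0.4],[0,0,0,0,0,60,0.4],[0,0,0,0,0,70,0.4],[0,0,0,0,0,80,0.4]])

```text
time: 9.85
ee_pos: [0.5263, 0.1611, 0.2196]
tool_rot: [-2.798, -1.427, -0.001]
wrist_force: [0.6, -0.2, -0.1]
gripper_width: 0.0524
```

carry_out(moves=[[0,0,0,0,0,10,0.4],[0,0,0,0,0,20,0.4],[0,0,0,0,0,30,0.4],[0,0,0,0,0,40,0.4],[0,0,0,0,0,50,0.4],[0,0,0,0,0,60,0.4],[0,0,0,0,0,70,0.4],[0,0,0,0,0,70,0.4]])

```text
time: 10.85
ee_pos: [0.5262, 0.1611, 0.2194]
tool_rot: [-3.112, 0.425, -0.0]
wrist_force: [0.8, 0.0, 0.1]
gripper_width: 0.052
```

Run:
```python
from h import *
s=show(); 
rel(H+[0,0,.01],tool(-90))
p=r.grab_frame('scene'); save(p,'s6')
K=p['camera_matrix'];T=p['world_from_camera']
v,u=np.mgrid[:384,:512]; d=p['depth']
P=np.stack([(u-K[0,2])/K[0,0]*d,(v-K[1,2])/K[1,1]*d,d],-1)@T[:3,:3].T+T[:3,3]
L=(P-H)@np.stack([BX,BY,Z],1)
b=(d>0)&(L[...,2]>.02)&(L[...,2]<.045)&(abs(L[...,0])<.06)&(abs(L[...,1])<.03)
for yy in np.arange(-.06,.06,.01):
    q=b&(L[...,0]>yy)&(L[...,0]<yy+.01)
    if q.sum(): print(round(yy,3),q.sum(),L[q].mean(0).round(4))
cv2.imwrite('pics/s6x.png',cv2.resize(p['color'][90:240,240:440],None,fx=4,fy=4,interpolation=cv2.INTER_CUBIC)[:,:,::-1])
```

```text
t 10.85 tcp [0.5262 0.1611 0.2194] F [0.76 0.05 0.14] w 0.052 q [-0.887  0.135  0.565  1.739 -0.076  1.288 -2.148]
row [1.7, -0.3, 46.4, -0.0, -0.0, -0.3]
-0.05 1 [-0.0421 -0.0019  0.0346]
-0.04 10 [-0.0349 -0.002   0.0338]
-0.03 12 [-0.0248 -0.0033  0.0349]
-0.02 13 [-0.0135 -0.0009  0.0347]
-0.01 9 [-0.0044 -0.0036  0.0363]
0.0 14 [ 0.0052 -0.0027  0.0338]
0.01 9 [ 0.0155 -0.0033  0.0362]
0.02 13 [ 0.0251 -0.0028  0.0348]
0.03 13 [ 0.0357 -0.0024  0.0345]
0.04 14 [ 0.0439 -0.0007  0.0311]
```

View pics/s6x.png

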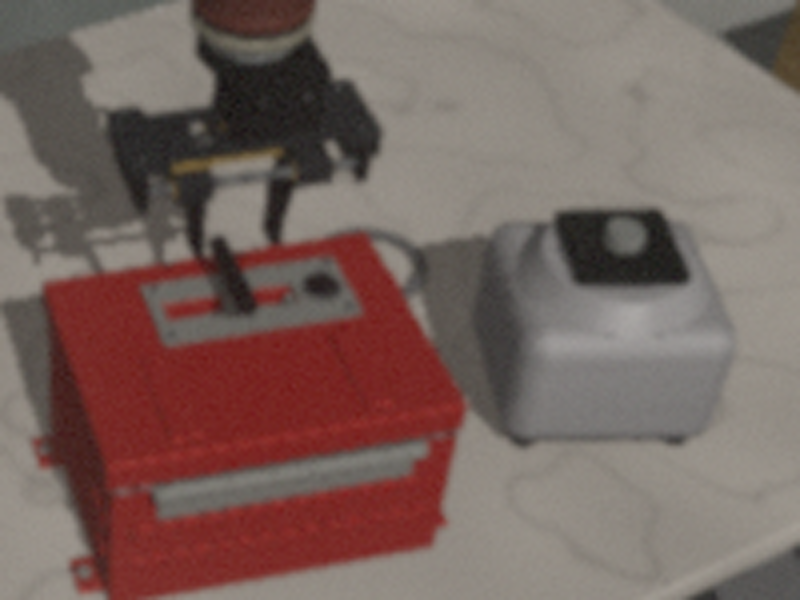

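carry_out(moves=[[1.5,0,25,0,0,0,0.4],[1.5,0,45,0,0,0,0.4],[1.5,0,45,0,0,0,1],[1.5,0,45,0,0,0,1],[1.5,0,45,0,0,0,1],[1.5,0,45,0,0,0,1],[1.5,0,45,0,0,0,1],[1.5,0,45,0,0,0,1]])

```text
time: 11.9
ee_pos: [0.528, 0.161, 0.1743]
tool_rot: [-3.112, 0.426, -0.001]
wrist_force: [1.2, 1.2, 2.0]
gripper_width: 0.0148
```

carry_out(moves=[[0,0,0,0,0,0,1],[0,0,0,0,0,-7,1],[0,0,0,0,0,-17,1],[0,0,0,0,0,-27,1],[0,0,0,0,0,-37,1],[0,0,0,0,0,-47,1],[0,0,0,0,0,-57,1],[0,0,0,0,0,-67,1]])

```text
time: 12.9
ee_pos: [0.5286, 0.159, 0.1741]
tool_rot: [2.827, 1.367, 0.001]
wrist_force: [3.2, -3.1, 1.9]
gripper_width: 0.0148
```

Run:
```python
from h import *
s=show();print(s['ft_torque'])
rel(H+[0,0,.01],tool(0))
```

```text
t 12.9 tcp [0.5286 0.159  0.1741] F [ 3.17 -3.13  1.91] w 0.0148 q [-0.772  0.169  0.447  1.791 -0.076  1.198 -0.974]
[-0.70244861 -0.67225949 -0.24483478]
row [1.1, -1.7, 1.1, 0.1, 0.0, -23.2]
```

carry_out(moves=[[0,0,0,0,0,-10,1],[0,0,0,0,0,-20,1],[0,0,0,0,0,-24,1],[0,0,0,0,0,-24,1]])

```text
time: 13.4
ee_pos: [0.5293, 0.1587, 0.1742]
tool_rot: [2.485, 1.917, 0.002]
wrist_force: [6.7, -4.0, 0.9]
gripper_width: 0.0145
```

Run:
```python
from h import *
s=show();print(s['ft_torque'])
M0=R.from_rotvec(s['tool_rot']).as_matrix()
rel(H+[0,0,.01],tool(0))
# lift trajectory: rotate pose about hinge
rows=[]
for a in [.05,.1,.2,.3,.4,.5,.6,.7]:
    Q=R.from_rotvec(a*BY).as_matrix(); P=HG+Q@(s['ee_pos']-HG); print(a,P.round(3)); rel(P,Q@M0,s)
```

```text
t 13.4 tcp [0.5293 0.1587 0.1742] F [ 6.66 -3.97  0.95] w 0.0145 q [-0.738  0.168  0.408  1.789 -0.069  1.197 -0.566]
[-0.78910997 -1.21101321 -0.16463515]
row [1.9, -1.9, 1.2, 0.2, 0.0, 0.6]
0.05 [0.532 0.158 0.182]
row [-0.0, 2.4, -7.3, 2.9, 0.0, -0.0]
0.1 [0.534 0.157 0.189]
row [-0.1, 5.2, -14.5, 5.7, 0.1, -0.0]
0.2 [0.541 0.156 0.203]
row [-0.1, 11.8, -28.5, 11.5, 0.1, -0.0]
0.3 [0.548 0.154 0.216]
row [-0.2, 19.8, -41.7, 17.2, 0.2, -0.0]
0.4 [0.557 0.151 0.228]
row [-0.3, 29.1, -54.1, 22.9, 0.2, -0.0]
0.5 [0.567 0.148 0.24 ]
row [-0.4, 39.5, -65.5, 28.6, 0.3, -0.0]
0.6 [0.578 0.145 0.25 ]
row [-0.5, 51.1, -75.7, 34.4, 0.3, -0.0]
0.7 [0.59  0.142 0.259]
row [-0.7, 63.6, -84.8, 40.1, 0.4, -0.0]
```

carry_out(moves=[[0,2.4,-7.3,2.9,0,0,1],[0,5.2,-14.5,5.7,0,0,1],[0,8.3,-21.5,8.6,0,0,1],[0,11.8,-28.5,11.5,0,0,1],[0,11.8,-28.5,11.5,0,0,1]])

```text
time: 14.02
ee_pos: [0.5398, 0.1559, 0.2018]
tool_rot: [-2.359, -1.818, 0.186]
wrist_force: [1.5, -4.8, -1.8]
gripper_width: 0.0148
```

Run:
```python
from h import *
s=show();print(s['ft_torque'])
M=R.from_rotvec(s['tool_rot']).as_matrix(); print(M.round(3))
p=r.grab_frame('scene'); save(p,'s7')
cv2.imwrite('pics/s7x.png',cv2.resize(p['color'][90:240,240:440],None,fx=4,fy=4,interpolation=cv2.INTER_CUBIC)[:,:,::-1])
```

```text
t 14.025 tcp [0.5398 0.1559 0.2018] F [ 1.5  -4.76 -1.78] w 0.0148 q [-0.636  0.316  0.43   1.581 -0.22   1.458 -0.425]
[-1.03033631 -0.77710009 -0.02499502]
[[ 0.255  0.947 -0.193]
 [ 0.967 -0.25   0.049]
 [-0.002 -0.199 -0.98 ]]
```

View pics/s7x.png

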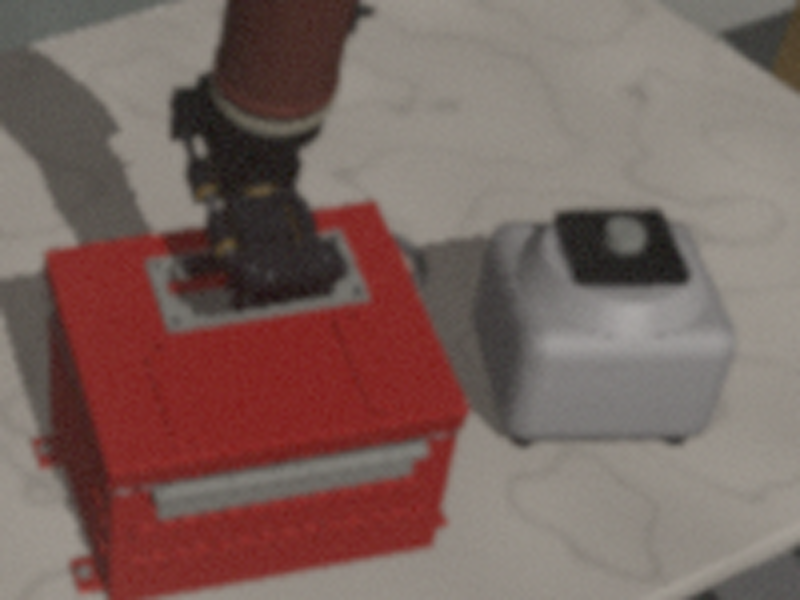

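Run:
```python
from h import *
s=show()
M0=R.from_rotvec(s['tool_rot']).as_matrix()
for a in [.05,.1,.15,.2,.25,.3,.35,.4,.45,.5,.55,.6]:
    Q=R.from_rotvec(a*BY).as_matrix(); P=HG+Q@(s['ee_pos']-HG); rel(P,Q@M0,s)
```

```text
t 14.075 tcp [0.5397 0.1559 0.2016] F [ 3.55 -4.29 -2.81] w 0.0148 q [-0.636  0.315  0.43   1.582 -0.219  1.456 -0.426]
row [-0.0, 2.3, -7.4, 2.9, 0.0, -0.0]
row [-0.1, 5.0, -14.6, 5.7, 0.0, -0.0]
row [-0.2, 8.1, -21.8, 8.6, 0.1, -0.0]
row [-0.2, 11.5, -28.7, 11.5, 0.1, -0.0]
row [-0.3, 15.2, -35.5, 14.3, 0.1, -0.1]
row [-0.3, 19.3, -42.1, 17.2, 0.1, -0.1]
row [-0.4, 23.7, -48.5, 20.1, 0.2, -0.1]
row [-0.5, 28.5, -54.6, 22.9, 0.2, -0.1]
row [-0.5, 33.5, -60.5, 25.8, 0.2, -0.1]
row [-0.6, 38.8, -66.1, 28.6, 0.2, -0.1]
row [-0.7, 44.4, -71.5, 31.5, 0.3, -0.1]
row [-0.7, 50.2, -76.6, 34.4, 0.3, -0.1]
```

carry_out(moves=[[0,2.3,-7.4,2.9,0,0,1],[0,5,-14.6,5.7,0,0,1],[0,8.1,-21.8,8.6,0,0,1],[0,11.5,-28.7,11.5,0,0,1],[0,15.2,-35.5,14.3,0,0,1],[0,19.3,-42.1,17.2,0,0,1],[0,19.3,-42.1,17.2,0,0,1]])

```text
time: 14.95
ee_pos: [0.5654, 0.149, 0.239]
tool_rot: [-2.15, -1.656, 0.429]
wrist_force: [-0.3, -7.2, -0.0]
gripper_width: 0.015
```

Run:
```python
from h import *
s=show()
M0=R.from_rotvec(s['tool_rot']).as_matrix();print('tilt',np.arctan2(-M0[2,1],-M0[2,2]),'lid by pos',.0)
v=s['ee_pos']-HG; print(np.arctan2(v[2],-v@BX)-np.arctan2(.044,.15))
for a in [.05,.1,.15,.2,.25,.3]:
    Q=R.from_rotvec(a*BY).as_matrix(); P=HG+Q@(s['ee_pos']-HG); rel(P,Q@M0,s)
```

```text
t 14.95 tcp [0.5654 0.149  0.239 ] F [-0.25 -7.17 -0.  ] w 0.015 q [-0.466  0.572  0.425  1.239 -0.382  1.855 -0.323]
tilt 0.5018002598435973 lid by pos 0.0
0.4920601169825503
row [-0.1, 2.3, -7.4, 2.9, 0.0, -0.0]
row [-0.1, 5.0, -14.7, 5.7, 0.0, -0.0]
row [-0.2, 8.0, -21.9, 8.6, 0.1, -0.1]
row [-0.3, 11.4, -28.9, 11.5, 0.1, -0.1]
row [-0.4, 15.1, -35.7, 14.3, 0.1, -0.1]
row [-0.4, 19.2, -42.3, 17.2, 0.1, -0.1]
```

carry_out(moves=[[0,2.3,-7.4,2.5,0,0,1],[0,5,-14.7,4.5,0,0,1],[0,8,-21.9,6,0,0,1],[0,9.5,-25,7,0,0,1],[0,9.5,-25,7,0,0,1]])

```text
time: 15.58
ee_pos: [0.5848, 0.1437, 0.2559]
tool_rot: [-2.062, -1.588, 0.517]
wrist_force: [-1.0, -9.4, -4.0]
gripper_width: 0.0148
```

Run:
```python
from h import *
s=show();print(s['ft_torque'])
M0=R.from_rotvec(s['tool_rot']).as_matrix();print('tilt',np.arctan2(-M0[2,1],-M0[2,2]))
v=s['ee_pos']-HG; print(np.arctan2(v[2],-v@BX)-np.arctan2(.044,.15))
for d in [-BX,Z,-BX+Z]: print(d.round(2),(M0.T@d).round(2))
p=r.grab_frame('scene'); save(p,'s8')
cv2.imwrite('pics/s8x.png',cv2.resize(p['color'][70:220,240:440],None,fx=4,fy=4,interpolation=cv2.INTER_CUBIC)[:,:,::-1])
```

```text
t 15.575 tcp [0.5848 0.1437 0.2559] F [-1.01 -9.43 -3.97] w 0.0148 q [-0.386  0.697  0.407  1.058 -0.441  2.031 -0.32 ]
[-1.90947422 -0.71228525  0.95097024]
tilt 0.6235234778563652
0.6612961216029105
[-0.96  0.26 -0.  ] [ 0.01 -0.81  0.58]
[0. 0. 1.] [-0.   -0.58 -0.81]
[-0.96  0.26  1.  ] [ 0.   -1.4  -0.23]
```

View pics/s8x.png

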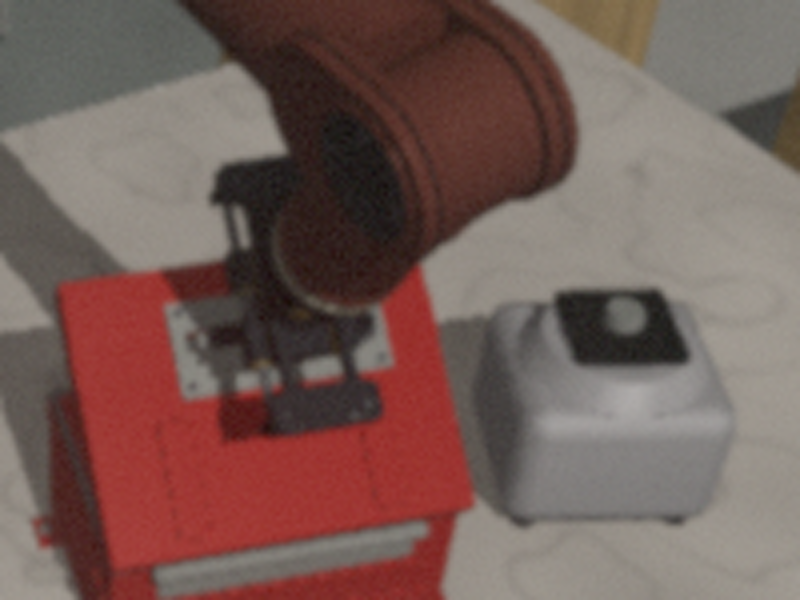

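carry_out(moves=[[0,0,0,0,0,0,0],[0,0,0,0,0,0,0],[0,0,-25,0,0,0,0],[0,0,-60,0,0,0,0],[0,-45,-75,-10,0,0,0],[0,-90,-85,-20,0,0,0],[0,-135,-90,-30,0,0,0],[0,-170,-95,-36,0,0,0]])

```text
time: 16.62
ee_pos: [0.5031, 0.168, 0.437]
tool_rot: [2.477, 1.92, 0.019]
wrist_force: [-0.4, 0.9, 0.2]
gripper_width: 0.0838
```

Run:
```python
from h import *
s=show();print(s['ft_torque'])
p=r.grab_frame('scene'); save(p,'s9')
cv2.imwrite('pics/s9x.png',cv2.resize(p['color'][40:240,200:440],None,fx=3,fy=3,interpolation=cv2.INTER_CUBIC)[:,:,::-1])
```

```text
t 16.625 tcp [0.5031 0.168  0.437 ] F [-0.41  0.93  0.2 ] w 0.0838 q [-5.090e-01  5.000e-02  1.050e-01  1.371e+00 -1.000e-03  1.707e+00
 -6.560e-01]
[-0.06717751  0.10236019  0.0092823 ]
```

View pics/s9x.png

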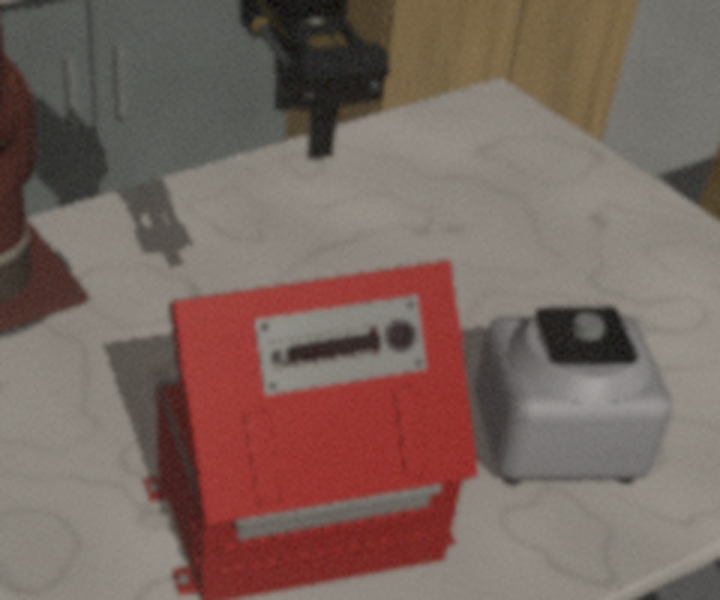

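carry_out(moves=[[0,-20,-10,0,0,0,0],[0,-40,-20,0,0,0,0],[0,-40,-20,0,0,0,0],[0,-40,-20,0,0,0,0],[0,-40,-20,0,0,0,0],[0,-40,-20,0,0,0,0],[0,-40,-20,0,0,0,0],[0,-40,-20,0,0,0,0]])

```text
time: 17.68
ee_pos: [0.4666, 0.1765, 0.4532]
tool_rot: [2.483, 1.918, 0.005]
wrist_force: [-0.6, 0.4, -0.3]
gripper_width: 0.087
```

carry_out(moves=[[0,0,0,0,0,0,0],[0,0,0,0,0,0,0],[0,0,0,0,0,0,0],[0,0,0,0,0,0,0],[0,0,0,0,0,0,0],[0,0,0,0,0,0,0],[0,0,0,0,0,0,0],[0,0,0,0,0,0,0]])

```text
time: 18.68
ee_pos: [0.4665, 0.1766, 0.4532]
tool_rot: [2.483, 1.918, 0.005]
wrist_force: [-1.1, -0.7, -0.0]
gripper_width: 0.0868
```

carry_out(moves=[[0,0,0,0,0,0,0],[0,0,0,0,0,0,0],[0,0,0,0,0,0,0],[0,0,0,0,0,0,0],[0,0,0,0,0,0,0],[0,0,0,0,0,0,0],[0,0,0,0,0,0,0],[0,0,0,0,0,0,0]])

```text
time: 19.68
ee_pos: [0.4665, 0.1766, 0.4533]
tool_rot: [2.483, 1.918, 0.005]
wrist_force: [-1.0, 0.4, -0.5]
gripper_width: 0.087
```

```bash
cat > ang.py <<'E'
from h import *
def ang(p):
    K=p['camera_matrix'];T=p['world_from_camera']
    v,u=np.mgrid[:384,:512]; d=p['depth']
    P=np.stack([(u-K[0,2])/K[0,0]*d,(v-K[1,2])/K[1,1]*d,d],-1)@T[:3,:3].T+T[:3,3]
    L=(P-HG)@np.stack([BX,BY,Z],1)
    m=(d>0)&(abs(L[...,1])<.12)&(L[...,2]>.06)&(L[...,2]<.25)&(abs(L[...,0])<.16)
    x,z=L[m][:,0],L[m][:,2]
    a=[np.polyfit(z,x,1)]; 
    for i in range(5):
        e=abs(x-np.polyval(a[-1],z)); k=e<.006; a.append(np.polyfit(z[k],x[k],1))
    return np.arctan2(1,-a[-1][0]),k.sum(),m.sum()
E
python3 - <<'E'
from ang import *
s=show(); p=r.grab_frame('scene'); save(p,'s10'); print(ang(p))
cv2.imwrite('pics/s10x.png',cv2.resize(p['color'][40:240,200:440],None,fx=3,fy=3,interpolation=cv2.INTER_CUBIC)[:,:,::-1])
p=r.grab_frame('top'); save(p,'t10')
E
```

```text
t 19.675 tcp [0.4665 0.1766 0.4533] F [-0.99  0.36 -0.49] w 0.087 q [-0.533 -0.003  0.08   1.392  0.004  1.749 -0.708]
(np.float64(1.3479252232516707), np.int64(3852), np.int64(4655))
```

View pics/s10x.png

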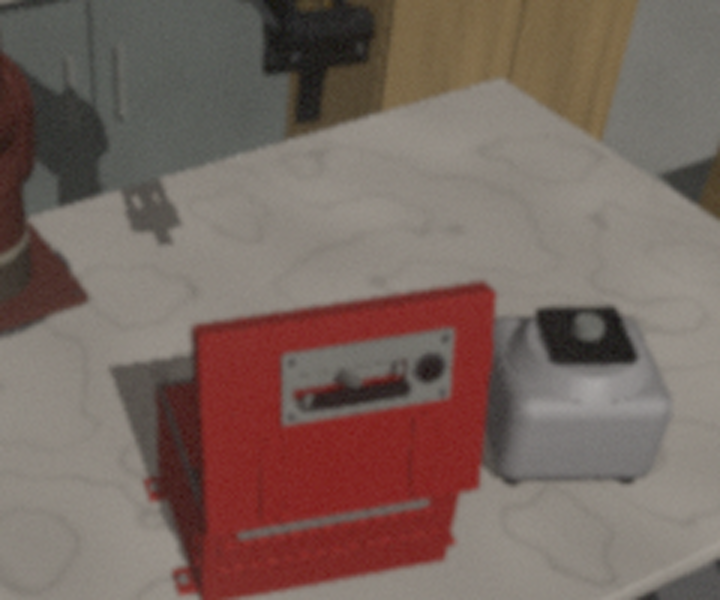

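View pics/t10.png

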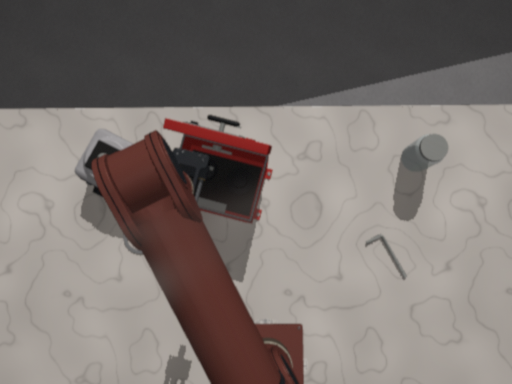

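Run:
```python
from ang import *
p=r.grab_frame('scene'); print(ang(p))
a=cv2.imread('pics/scene0.png').astype(int);b=p['color'][:,:,::-1].astype(int)
d=cv2.blur(abs(a-b).sum(2).astype(np.float32),(5,5))
print('blender',d[145:200,365:420].mean(),'jar',d[262:328,80:130].mean(),'hex',d[205:235,95:145].mean(),'bg',d[300:340,200:240].mean())
t=cv2.imread('pics/t10.png').astype(int);t0=cv2.imread('pics/top0.png').astype(int)
print('gasket visible left part',abs(t-t0)[225:250,122:132].sum(2).mean())
show(); print(r.hand_in())
```

```text
(np.float64(1.349331924058019), np.int64(3854), np.int64(4647))
blender 6.55561 jar 5.988412 hex 5.3022137 bg 5.3377004
gasket visible left part 90.696
t 19.825 tcp [0.4665 0.1766 0.4533] F [ 0.03 -0.51 -0.05] w 0.0866 q [-0.533 -0.003  0.08   1.392  0.004  1.749 -0.708]
the job is handed in; nothing more can be done
None
```

The parts box is open and the job is handed in, at about 20 s on the robot's clock against the 67 s limit. I pushed the release button until the T-handle popped up, at about 7 N. I turned the handle half a turn anticlockwise in two 90° grips, then swung the lid to about 0.65 rad and let go.

Last checks:
- **Lid:** depth images put the angle at 1.348 and then 1.349 rad, so it is standing on its 1.35 stop.
- **Robot:** the gripper is open and clear of everything, and the force reading is zero within noise. Wrist forces stayed around 10 N or less in every reading I took.
- **Blender, jar and hex key:** comparing pictures from before and after shows no change beyond noise.
- **Gasket:** I could not confirm this one. The arm hides it in the last top view, and the image difference there was large (91), probably from the arm and its shadow. The gripper never went down near it.

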